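# Drive a roller pin out of a pump rotor into a catch tray

## Robot

A 6-joint arm with a two-finger parallel gripper is mounted at the origin on the work surface. World frame = base frame: x ahead of the robot, y to its left, z up, the work surface at z = 0. Lengths are in m, angles in rad, forces in N, time in s.
With the tool pointing down it reaches from about 0.35 to 0.725 m from the base axis. Payload 6 kg.
Tool frame: the origin (TCP) lies on the front face of the gripper's body, between the roots of the fingers; the fingertips stand 73 mm ahead of it and the grasp point (between the pads) lies 54 mm ahead of it; z points along the fingers, y is the line along which they close (so a half turn about z gives the same grasp; the last joint's range is limited). The gripper opens to 85 mm and grips with 20 to 120 N. Pads are 22 mm wide; open, the fingers measure 114 mm over their backs; the gripper's body (76 mm by 85 mm) begins 54 mm behind the grasp point. The pads swing forward as they close: fully open they stand 13 mm farther back than shut.
Start: joints at [0.334, 0.04, 0.085, 0, -1.615, -0.334], TCP at [0.6, 0, 0.304] pointing down, gripper open.
Joint ranges: [-2.56, 2.56], [-1.29, 2.01], [-1.08, 1.49], [-3.29, 1.98], [-2.81, -0.18], [-2.99, 2.99]. Speed limits (rad/s): [2.57, 2.57, 3.01, 3.14, 3.14, 3.14].

## Interface

Orientations are given as a unit quaternion [x, y, z, w].
In Python, from rig import get_state, camera, job_done gives the robot as it stands.
- The arm moves only by the tool jog_arm, never from a script. Its argument "steps" is one flat list of numbers, 7 for each row, row after row: the shift along the tool's x, y, z in m, then the turn, a rotation vector about the tool's x, y, z in degrees, then the opening, from -1 (shut) to 1 (fully open), so that 0 is half open. A call has 1 to 20 rows; each row is the pose to reach, as a shift and turn from the pose commanded when the call began, along the tool's axes at that moment; what a row does not reach only later rows make up. A row lasts 1/8 s, in which the tool goes at most 62.5 mm and 10.7 degrees, less where a joint would pass 70% of its speed; a pose out of reach is approached as far as the arm can. A call with a gripper value outside its range is refused whole. The fingers move at their own pace and stop on an object; "force" is the grip in N (left out, the last holds). Time passes only in rows, so rows that repeat a pose let the fingers close. It gives the time, the measured TCP pose, the force, the opening and the grip force at its end, in the units of the state.
- get_state(): the state, without advancing time (a new reading comes with each control period).
- camera(name): name is "scene" or "side" or "wrist"; returns a dict with "frame" (420x560x3 uint8, red, green, blue), "fx", "fy", "cx", "cy" (pixels), "pose" (4x4, takes a point from camera to world coordinates); the wrist camera has in their place "tool_from_camera" (4x4, takes a point from camera to tool coordinates, whose origin is the TCP and whose axes are the flange's). Camera axes: x right, y down, z forward; pixel columns grow to the right and rows downward; lengths in m; the calibration is good to about 2 mm. A picture is of the moment at which its call begins: read the wrist's pose just before it. There is no depth.
- job_done(): hands the job in; it is judged then, once.
The state is a dict: "time_s": time; "joint_positions": joint angles; "qd": joint speeds; "joint_efforts": joint torques, N m; "position": TCP position; "tcp_rot": TCP orientation; "ft_force": force on the tool from outside, world axes, zero at the start; "torque": the same for the moment, N m; "grip_width": finger opening in m; "gripper_force": force on a finger pad.
Only numpy, scipy, OpenCV 4.12 (cv2) and the standard library are available. Lean on these libraries where they do the work, as an engineer would, in place of code of your own. Each camera call takes 0.05 s, during which the arm holds its last target. There are 200 camera calls.

## Task

The pump rotor is held upright in the bench vise with one roller still on it. Slide the steel tray in under that roller's axle pin, then take the long pin punch from the rack and push the pin straight down through the rotor with it so that the pin drops into the tray, never onto the bench. Put the punch back upright in the rack, leave the freed roller sitting between the rotor bars, and leave the other things where they stand.

Things in the scene. Friction and masses are not known exactly. Their poses are not given: they have to be found in the camera images.
- rotor_vise: Fixed blue bench vise holding a pump rotor. Origin: bench top under the rotor's shaft; z up, y along the rotor to its roller end (the -y end is empty). Rotor: two flat aluminium bars at z 80-90 and 120-130 mm, 36 mm wide at the round ends, reaching 82 mm either way; shaft stub to z 140. Vise: y -28 to 28, x -110 to 105 mm, upright crossbar to z 86. Below the rotor's ends the space is free.
- pin_hole (a point): Centre of the mouth of the roller-end hole, on the upper bar's top face 130 mm above the bench, 64 mm in y from the shaft. The vertical hole is 11.5 mm wide and goes through both bars down to 80 mm above the bench; its mouth is countersunk 3 mm deep to 17.5 mm wide.
- pin: The roller's steel axle pin, 10 mm diameter, 52 mm long, 32 g, upright in the hole; origin: centre of its lower end, z along it. Starts with its top level with the upper bar's top, lower end 2 mm below the lower bar. Spring plungers in the lower bar grip it: about 5 to 12 N moves it down, and it falls freely once its top is down to about 85 mm above the bench (45 mm of travel).
- pin_top (a point): Centre of the pin's upper end face (52 mm along z from its origin).
- pin_middle (a point): The middle of the pin, on its axis, 26 mm from either end.
- roller: White plastic roller ring, 33 mm diameter, 28 mm high, 13 mm bore, loose on the pin, resting on the lower bar between the two bars; origin at the centre of its underside.
- tray: Loose open steel tray, 90 mm (x) by 150 mm (y) by 28 mm high outside, walls and floor 5 mm, about 0.32 kg, with a bar handle beyond its +y end wall; origin at the centre of its underside, on the bench, z up.
- tray_handle (a point): Middle of the tray's bar handle: a 10 mm round bar 60 mm long, level, along the tray's x, 105 mm from the tray's centre in +y, 22 mm above the bench, with a 25 mm gap to the end wall.
- punch: Long steel pin punch standing in the rack, nose down, 150 mm long, 0.15 kg; origin at the centre of its nose, z up along it to the head. The lowest 66 mm is a slim 7 mm tip; above it a round knurled body, 16 mm diameter, 84 mm long. It is the longer of the two punches and stands higher above the rack.
- punch_tip (a point): Centre of the punch's nose (same point as the punch's origin).
- rack: Fixed aluminium rack, 170 mm (x) x 60 mm (y) x 110 mm high, three places in a row along x, 48 mm apart; origin: centre of its underside. The top plate (8 mm, top at 110 mm) has 20 mm holes; the lower plate (top at 80 mm) has 10 mm holes: a punch's tip hangs through it and the body's shoulder rests on it, so the long punch's nose is 14 mm and its head 164 mm above the bench.
- rack_place0 (a point): Centre of the first place, on the lower plate's upper face, 80 mm above the bench (rack x -48 mm).
- rack_place1 (a point): The same for the middle place (x 0).
- rack_place2 (a point): The same for the third place (x +48 mm); it starts empty.
- centre_punch: Bystander: short steel centre punch with a conical nose in another place of the rack, its head 138 mm above the bench; origin at its nose.
- spare_roller: Bystander: the roller already taken off, standing on the bench with its pin through it, 33 mm diameter, 52 mm high; origin at the centre of its underside.
- tip_box: Bystander: blue pipette-tip box with a pale lid, 86 x 126 x 64 mm; origin at the centre of its underside.
- beaker: Bystander: small glass beaker, 60 mm diameter, 62 mm high; origin at the centre of its underside.

How it is judged:
By the outcome, as a careful person would: the job done as asked, in the order asked, and still so for the second after the job is handed in, with the robot touching nothing.
It also fails if it takes over 72 s, if anything falls off the work surface, if the arm or the gripper's body presses on something with over 40 N, if the wrist force passes 120 N, or if a joint passes its speed limit or range.

## Working session

There is one attempt and no reset: what is moved stays moved. The work goes in short steps, Python scripts to look and compute and a tool call to move; the robot and the scene stay as the last step left them, time stands still between calls to the robot, and variables do not carry over. Pictures are saved under pics/ and viewed, at most 10 in all, crops included, and the job is handed in when it is done.

Besides the shell and the picture viewer there is one more tool, called after ">>>" by a JSON object that holds its "name" and its "arguments". jog_arm: Moves the arm, as the interface text tells. Its arguments: {"type":"object","properties":{"steps":{"type":"array"},"force":{"type":"number"}},"required":["steps"]}

```bash
mkdir -p pics; ls; cat > h.py <<'E'
import numpy as np, cv2
from rig import get_state, camera
from scipy.spatial.transform import Rotation as R
def ray(c,u,v,T):
    d=T[:3,:3]@np.array([(u-c['cx'])/c['fx'],(v-c['cy'])/c['fy'],1]); return T[:3,3],d
def at_z(c,u,v,z,T=None):
    o,d=ray(c,u,v,c['pose'] if T is None else T); return o+d*(z-o[2])/d[2]
def proj(c,p,T=None):
    T=np.array(c['pose'] if T is None else T); q=np.linalg.inv(T)@np.append(p,1); return [c['fx']*q[0]/q[2]+c['cx'],c['fy']*q[1]/q[2]+c['cy']]
def wristT(c,s):
    T=np.eye(4);T[:3,:3]=R.from_quat(s['tcp_rot']).as_matrix();T[:3,3]=s['position'];return T@np.array(c['tool_from_camera'])
def save(f,n,crop=None,k=1):
    if crop: f=f[crop[1]:crop[3],crop[0]:crop[2]]
    cv2.imwrite('pics/'+n,cv2.resize(f[:,:,::-1],None,fx=k,fy=k,interpolation=cv2.INTER_CUBIC))
E
python3 - <<'E'
from h import *
s=get_state();print(s)
for n in('scene','side'):
    c=camera(n);save(c['frame'],n+'0.png',k=1.42);print(n,c['fx'],c['cx'],c['cy'],np.round(c['pose'],4).tolist())
    np.save('pics/'+n+'0.npy',c['frame'])
E
```

```text
pics
{'time_s': 0.0, 'joint_positions': array([ 3.33702444e-01,  4.08258637e-02,  8.37926307e-02, -4.46169813e-04,
       -1.61551109e+00, -3.33718773e-01]), 'qd': array([ 8.78345169e-04,  2.52908549e-04, -2.36850108e-04,  2.18561092e-03,
        3.87376219e-05, -9.89849447e-04]), 'joint_efforts': array([-7.27207535e-04, -3.68200672e+01,  3.47413230e+01,  6.93227157e+00,
       -5.48646509e-03, -9.47124363e-06]), 'position': array([5.99796110e-01, 8.62951718e-05, 3.02864220e-01]), 'tcp_rot': array([ 7.07107634e-01, -7.07105353e-01, -5.82005862e-04,  6.89066866e-04]), 'ft_force': array([ 0.75109993,  0.22069869, -0.0909924 ]), 'torque': array([-0.02809769, -0.0026862 ,  0.0092763 ]), 'gripper_force': 0.0, 'grip_width': 0.08533718361121809}
scene 457.9503947610681 279.548497298966 202.20294654114588 [[0.6366, 0.6151, -0.4652, 1.0918], [0.7711, -0.5007, 0.3933, -0.4327], [0.009, -0.6091, -0.7931, 0.9678], [0.0, 0.0, 0.0, 1.0]]
side 536.0366678903813 280.05321474483617 210.01293321167012 [[-0.8784, -0.2271, 0.4204, 0.1224], [-0.4779, 0.4175, -0.7729, 0.8799], [0.0, -0.8798, -0.4753, 0.6503], [0.0, 0.0, 0.0, 1.0]]
```

View pics/scene0.png

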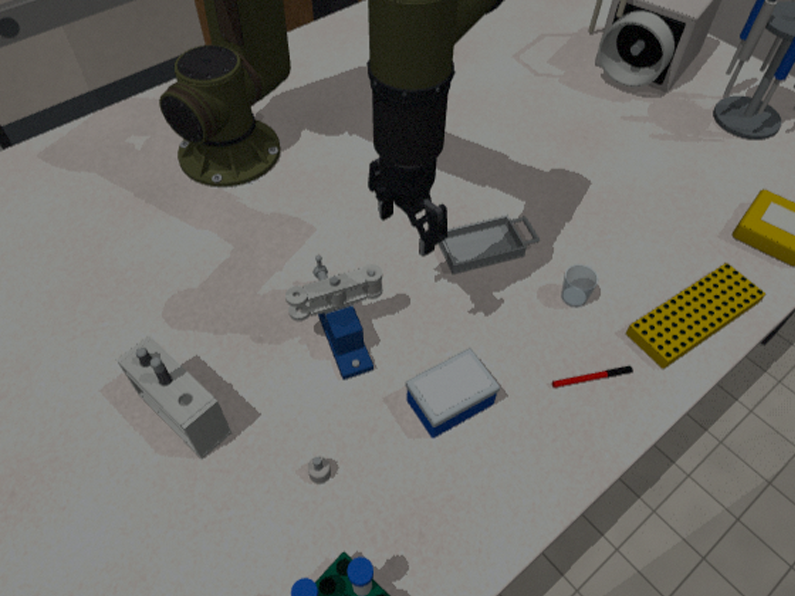

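View pics/side0.png

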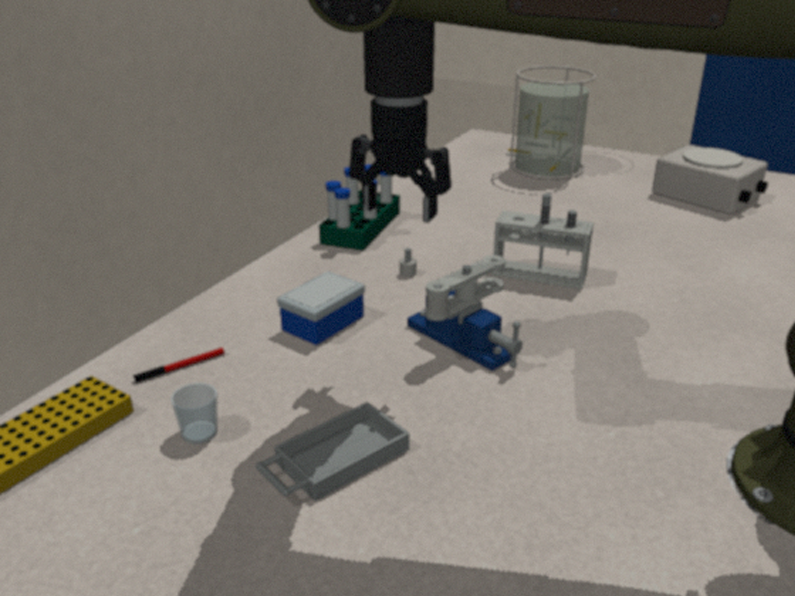

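The scene view shows the rotor (shaft about 336,278 and roller end about 373,270), the tray (about 487,243, handle about 528,230) and the rack (long punch head about 156,360, empty place about 186,399). The side view confirms that the long punch is in the middle place. I'll enlarge these for closer readings.

```bash
python3 - <<'E'
from h import *
a=np.load('pics/scene0.npy');b=np.load('pics/side0.npy')
def cr(f,x,y,w,h,k): return cv2.convertScaleAbs(cv2.resize(f[y:y+h,x:x+w],None,fx=k,fy=k,interpolation=cv2.INTER_CUBIC),alpha=1.5)
top=cr(a,196,145,196,75,4)   # 784x300
bl=cr(a,80,235,98,75,4)      # 392x300
br=cr(b,290,130,131,100,3)    # 393x300
im=np.vstack([top,np.hstack([bl,br[:, :392]])])
cv2.imwrite('pics/mos.png',im[:,:,::-1])
im2=cr(b,170,175,200,180,3); cv2.imwrite('pics/sidecrop.png',im2[:,:,::-1])
E
```

```text
(no output)
```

View pics/mos.png

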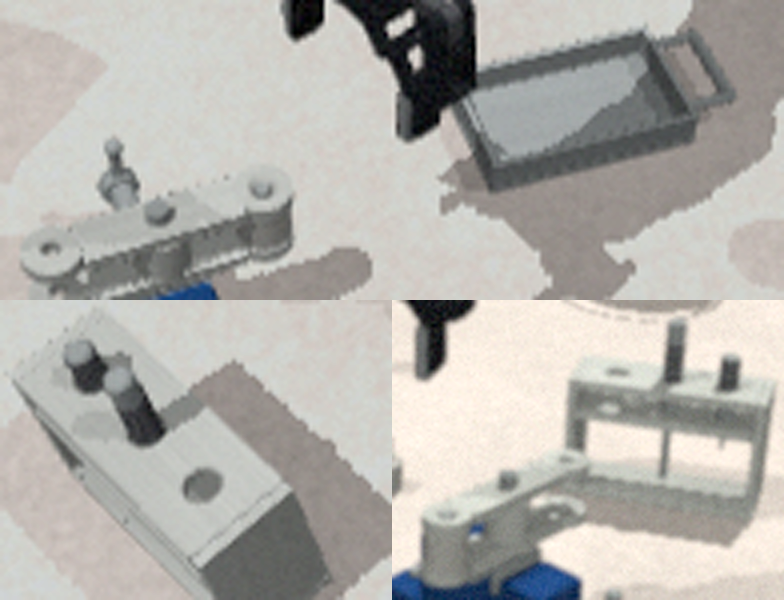

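View pics/sidecrop.png

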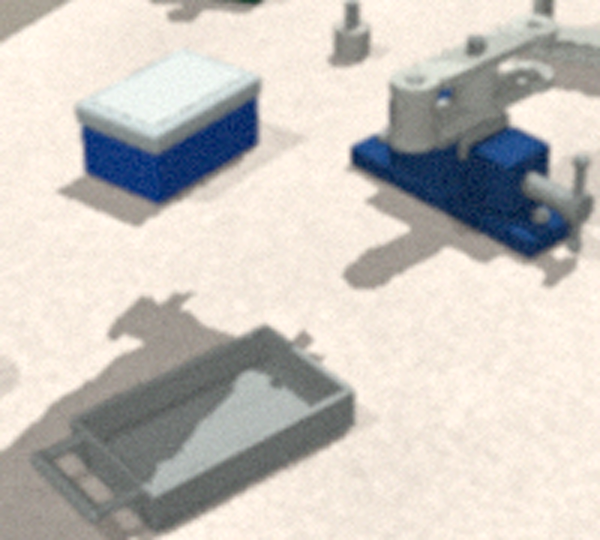

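```bash
cat > m.py <<'E'
from h import *
A=lambda u,v:(196+u/4,145+v/4)
B=lambda u,v:(80+u/4,235+(v-300)/4)
C=lambda u,v:(170+u/3,175+v/3)
D=lambda u,v:(290+(u-392)/3,130+(v-300)/3)
a=camera('scene');b=camera('side')
def tri(p,q):
    o1,d1=ray(a,*p,a['pose']);o2,d2=ray(b,*q,b['pose'])
    t=np.linalg.lstsq(np.c_[d1,-d2],o2-o1,rcond=None)[0]
    return (o1+d1*t[0]+o2+d2*t[1])/2
for n,z,p,q in [('pinhole',.13,A(262,187),C(416,78)),('shaft',.14,A(160,210),C(477,44)),('emptyend',.13,A(49,250),None),
 ('trFR',.028,A(645,33),C(152,493)),('trNR',.028,A(695,125),C(75,425)),('trNL',.028,A(492,165),C(265,327)),('trFL',.028,None,C(353,393)),
 ('h1',.025,A(690,38),C(97,513)),('h2',.025,A(727,98),C(40,458)),
 ('long',.164,B(120,381),D(678,322)),('short',.138,B(80,352),D(731,358)),('empty',.11,B(203,485),D(619,371))]:
    print(n,*(np.round(x,4) for x in [p and at_z(a,*p,z), q and at_z(b,*q,z), p and q and tri(p,q)] if x is not None))
E
python3 m.py
```

```text
pinhole [ 0.5498 -0.0304  0.13  ] [ 0.5487 -0.03    0.13  ] [ 0.5493 -0.0304  0.1296]
shaft [ 0.5327 -0.0911  0.14  ] [ 0.5252 -0.0812  0.14  ] [ 0.5291 -0.0894  0.1354]
emptyend [ 0.5094 -0.1532  0.13  ]
trFR [0.5447 0.3146 0.028 ] [0.5414 0.3195 0.028 ] [0.5432 0.3169 0.0252]
trNR [0.6266 0.2795 0.028 ] [0.6148 0.2925 0.028 ] [0.6219 0.2852 0.0198]
trNL [0.5656 0.1488 0.028 ] [0.5653 0.1543 0.028 ] [0.5657 0.1508 0.0259]
trFL [0.4836 0.1868 0.028 ]
h1 [0.5665 0.3382 0.025 ] [0.5612 0.3449 0.025 ] [0.5641 0.3415 0.0209]
h2 [0.622  0.3168 0.025 ] [0.6173 0.3233 0.025 ] [0.6202 0.3199 0.0212]
long [ 0.5081 -0.3866  0.164 ] [ 0.5031 -0.3813  0.164 ] [ 0.5054 -0.3867  0.1614]
short [ 0.4597 -0.3932  0.138 ] [ 0.456  -0.3878  0.138 ] [ 0.4576 -0.3931  0.1357]
empty [ 0.5532 -0.3791  0.11  ] [ 0.5515 -0.3805  0.11  ] [ 0.552  -0.3795  0.1098]
```

Both views agree to a few mm: the pin hole is at (0.549,-0.030), the rotor axis at about 72°, the tray handle at (0.593,0.331) with tray y at about 66.5°, and the long punch at (0.506,-0.386). Next I move above the handle.

>>> {"name": "jog_arm", "arguments": {"steps": [-0.33, 0.006, 0.1, 0, 0, -66, -0.45, -0.33, 0.006, 0.1, 0, 0, -66, -0.45, -0.33, 0.006, 0.1, 0, 0, -66, -0.45, -0.33, 0.006, 0.1, 0, 0, -66, -0.45, -0.33, 0.006, 0.1, 0, 0, -66, -0.45, -0.33, 0.006, 0.1, 0, 0, -66, -0.45, -0.33, 0.006, 0.1, 0, 0, -66, -0.45, -0.33, 0.006, 0.1, 0, 0, -66, -0.45, -0.33, 0.006, 0.1, 0, 0, -66, -0.45], "force": 60}}

```text
time_s: 1.32
position: [0.5944, 0.329, 0.2048]
tcp_rot: [0.978, -0.209, 0.0, -0.0]
ft_force: [-1.1, -1.0, 0.3]
grip_width: 0.0236
gripper_force: 0.0
```

```bash
python3 - <<'E'
from h import *
s=get_state();c=camera('wrist');T=wristT(c,s)
print(s['time_s'],s['position'],R.from_quat(s['tcp_rot']).as_matrix().round(3).tolist(),s['joint_positions'].round(2),s['grip_width'])
np.savez('pics/w1.npz',T=T,f=c['frame'],k=[c['fx'],c['fy'],c['cx'],c['cy']])
save(c['frame'],'w1.png',k=1.42)
print(np.round(T,3).tolist())
for p in [(.593,.331,.022),(.5442,.3165,.028),(.5935,.331,.006)]: print(proj(c,p,T))
E
```

```text
1.325 [0.59439689 0.32900925 0.20475792] [[0.912, -0.409, 0.001], [-0.409, -0.912, 0.001], [0.001, -0.001, -1.0]] [ 0.8   0.26  0.15  0.   -1.46  0.35] 0.023557478372764666
[[-0.409, -0.87, -0.276, 0.664], [-0.913, 0.39, 0.125, 0.298], [-0.001, 0.303, -0.953, 0.275], [0.0, 0.0, 0.0, 1.0]]
[np.float64(278.90269298870686), np.float64(208.36744111031388)]
[np.float64(317.1283480177879), np.float64(252.8733959155516)]
[np.float64(278.7427482389427), np.float64(202.6268378064272)]
```

View pics/w1.png

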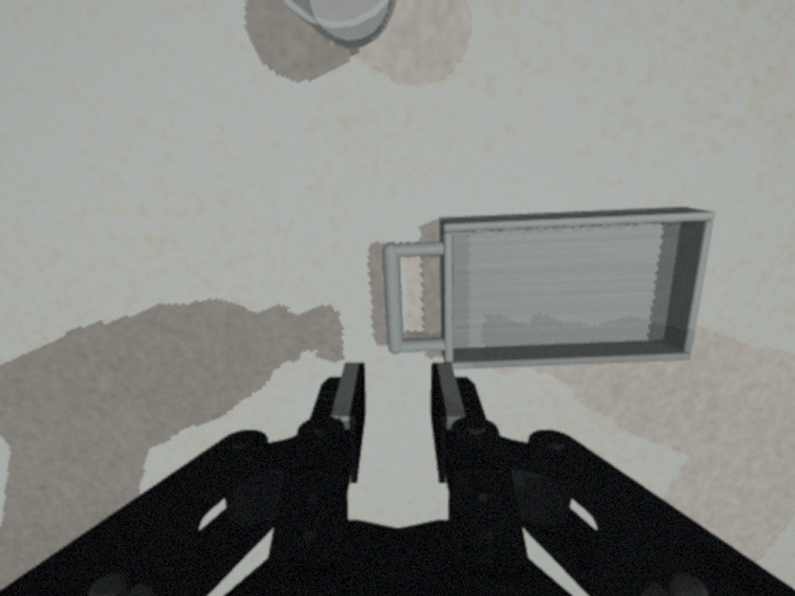

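The wrist view shows the handle bar from (392,248) to (397,348), close to the predicted position. Tray corners read (443,220), (713,212), (690,357) and (449,364).

```bash
python3 - <<'E'
from h import *
d=np.load('pics/w1.npz');c=dict(zip(['fx','fy','cx','cy'],d['k']));T=d['T']
q=lambda u,v,z:at_z(c,u/1.42,v/1.42,z,T)[:2]
h1,h2=q(391,248,.022),q(396,349,.022)
print(h1,h2,(h1+h2)/2, np.degrees(np.arctan2(*(h1-h2)[::-1])))
P=[q(443,220,.028),q(713,212,.028),q(690,357,.028),q(449,364,.028)]
print(np.round(P,4).tolist(),np.mean(P,0)); print(np.degrees(np.arctan2(*(P[0]-P[1])[::-1])),np.degrees(np.arctan2(*(P[3]-P[2])[::-1])))
m=np.mean(P,0);a=np.radians(66);print(m+.105*np.array([np.cos(a),np.sin(a)]))
E
```

```text
[0.62063231 0.32177973] [0.56147342 0.34519642] [0.59105286 0.33348808] -21.595003368559286
[[0.6242, 0.2884], [0.5674, 0.1511], [0.4857, 0.1824], [0.5415, 0.3185]] [0.55468791 0.23512247]
67.54800083990484 67.7115997688935
[0.59739525 0.33104474]
```

>>> {"name": "jog_arm", "arguments": {"steps": [-0.003, -0.003, 0.05, 0, 0, -1.7, -0.45, -0.003, -0.003, 0.09, 0, 0, -1.7, -0.45, -0.003, -0.003, 0.11, 0, 0, -1.7, -0.45, -0.003, -0.003, 0.12, 0, 0, -1.7, -0.45, -0.003, -0.003, 0.125, 0, 0, -1.7, -0.45, -0.003, -0.003, 0.125, 0, 0, -1.7, -0.45, -0.003, -0.003, 0.125, 0, 0, -1.7, -0.9, -0.003, -0.003, 0.125, 0, 0, -1.7, -0.9, -0.003, -0.003, 0.125, 0, 0, -1.7, -0.9, -0.003, -0.003, 0.125, 0, 0, -1.7, -0.9], "force": 60}}

```text
time_s: 2.62
position: [0.593, 0.3342, 0.0803]
tcp_rot: [0.981, -0.193, 0.001, -0.001]
ft_force: [-0.0, -0.9, 5.5]
grip_width: 0.0079
gripper_force: 58.8
```

>>> {"name": "jog_arm", "arguments": {"steps": [0.003, 0.008, 0, 0, 0, -0.5, -0.9, 0.01, 0.024, 0, 0, 0, -1, -0.9, 0.019, 0.044, 0, 0, 0, -1.5, -0.9, 0.029, 0.068, 0, 0, 0, -2, -0.9, 0.04, 0.092, 0, 0, 0, -2.5, -0.9, 0.05, 0.116, 0, 0, 0, -3, -0.9, 0.06, 0.14, 0, 0, 0, -3.5, -0.9, 0.07, 0.162, 0, 0, 0, -4, -0.9, 0.078, 0.18, 0, 0, 0, -4, -0.9, 0.083, 0.192, 0, 0, 0, -4, -0.9, 0.0866, 0.2008, 0, 0, 0, -4, -0.9, 0.0866, 0.2008, 0, 0, 0, -4, -0.9, 0.0866, 0.2008, 0, 0, 0, -4, -0.9]}}

```text
time_s: 4.25
position: [0.5972, 0.1152, 0.0803]
tcp_rot: [0.987, -0.159, 0.001, -0.0]
ft_force: [1.0, 0.3, 6.0]
grip_width: 0.0077
gripper_force: 59.4
```

```bash
python3 - <<'E'
from h import *
s=get_state();c=camera('scene');b=camera('side')
np.savez('pics/a2.npz',a=c['frame'],b=b['frame'])
f=np.hstack([c['frame'][140:290,190:390],b['frame'][150:300,240:440]])
cv2.imwrite('pics/a2.png',cv2.convertScaleAbs(cv2.resize(f,None,fx=2,fy=2)[:,:,::-1],alpha=1.4))
s=get_state();w=camera('wrist');np.savez('pics/w2.npz',T=wristT(w,s),f=w['frame'],k=[w['fx'],w['fy'],w['cx'],w['cy']])
g=np.vstack([cv2.resize(f,(800,300)),np.hstack([w['frame'][:, :],np.zeros((420,240,3),np.uint8)])[60:360]])
cv2.imwrite('pics/a2.png',cv2.convertScaleAbs(g[:,:,::-1],alpha=1.4));print(s['position'],s['grip_width'],s['gripper_force'])
E
```

```text
[0.59720433 0.11520871 0.08025533] 0.007606599484904089 59.45324242115021
```

View pics/a2.png

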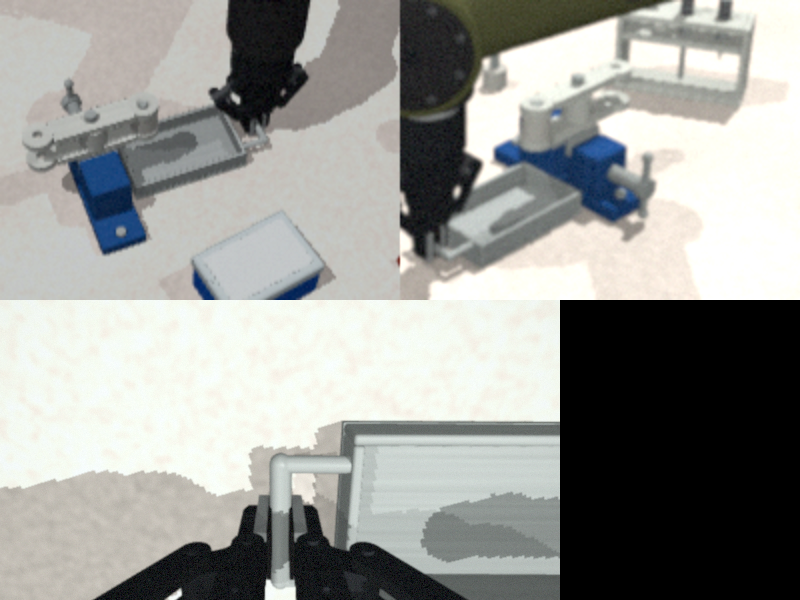

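The tray followed and lies under the roller end, aligned with it and clear of the vise. I release it, lift, and look at the pin hole from above.

>>> {"name": "jog_arm", "arguments": {"steps": [0, 0, 0, 0, 0, 0, -0.45, 0, 0, 0, 0, 0, 0, -0.45, 0, 0, 0, 0, 0, 0, -0.45, 0, 0, -0.015, 0, 0, 0, -0.45, 0, 0, -0.06, 0, 0, 0, -0.45, 0, 0, -0.12, 0, 0, 0, -0.45, 0, 0, -0.18, 0, 0, 0, -0.3, 0, 0.05, -0.22, 0, 0, 0, -0.3, 0, 0.11, -0.22, 0, 0, 0, -0.3, 0, 0.153, -0.22, 0, 0, 0, -0.3, 0, 0.153, -0.22, 0, 0, 0, -0.3, 0, 0.153, -0.22, 0, 0, 0, -0.3]}}

```text
time_s: 5.9
position: [0.5483, -0.0299, 0.2997]
tcp_rot: [0.987, -0.159, 0.0, -0.0]
ft_force: [0.2, 0.4, 0.1]
grip_width: 0.03
gripper_force: 0.0
```

```bash
python3 - <<'E'
from h import *
s=get_state();w=camera('wrist');T=wristT(w,s);np.savez('pics/w3.npz',T=T,f=w['frame'],k=[w['fx'],w['fy'],w['cx'],w['cy']])
print(s['position'],s['tcp_rot'],s['joint_positions'].round(2))
p=proj(w,(.5495,-.0303,.13),T);print(p, proj(w,(.5297,-.0908,.14),T))
save(w['frame'],'w3.png',k=1.42)
E
```

```text
[ 0.54833052 -0.02993068  0.29972077] [ 9.87245602e-01 -1.59203812e-01  4.59576999e-04 -2.36190820e-04] [ 0.31 -0.1  -0.06 -0.   -1.61  0.94]
[np.float64(280.49121162356494), np.float64(209.30950337854392)] [np.float64(362.5715953294542), np.float64(212.88995709477578)]
```

View pics/w3.png

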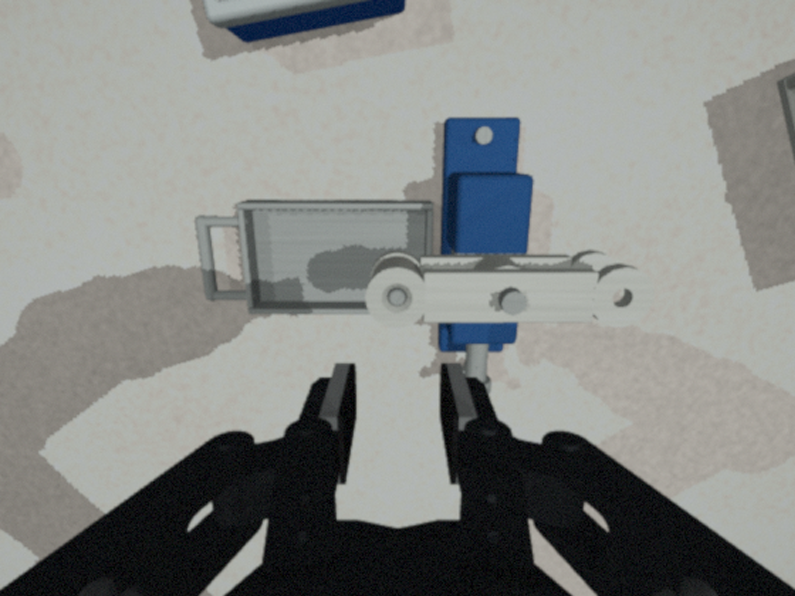

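The wrist view shows the pin hole at (397,296), within 1 mm of the prediction, with the tray end (edge x about 433) between pin and vise. I check the pin against the tray and move above the punch.

```bash
python3 - <<'E'
from h import *
d=np.load('pics/w3.npz');c=dict(zip(['fx','fy','cx','cy'],d['k']));T=d['T']
q=lambda u,v,z:at_z(c,u/1.42,v/1.42,z,T)[:2]
p=q(397,296,.13);sh=q(513,301,.14);e=q(622,296,.13)
print('pin',p,'shaft',sh,'empty',e,np.linalg.norm(p-e))
a=(p-e)/np.linalg.norm(p-e);n=np.array([a[1],-a[0]]);print(np.degrees(np.arctan2(a[1],a[0])))
for u,v in [(433,203),(433,237),(240,203),(250,311),(365,311)]:
    r=q(u,v,.028)-p;print((u,v),'along',r@a,'side',r@n)
E
```

```text
pin [ 0.55041966 -0.02982832] shaft [ 0.53074637 -0.09001882] empty [ 0.5103172  -0.15102448] 0.1276585906288638
71.69119175579408
(433, 203) along -0.02716458974193102 side 0.042310110100196696
(433, 237) along -0.027789793638923057 side 0.016425001222730818
(240, 203) along 0.11919656757991104 side 0.04232756595453871
(250, 311) along 0.12036263681746391 side -0.044317499337392534
(365, 311) along 0.02633102457848766 side -0.044315549193679034
```

>>> {"name": "jog_arm", "arguments": {"steps": [0.0143, 0.07, 0, 0, 0, -6, 0, 0.0286, 0.14, 0, 0, 0, -12, 0, 0.0428, 0.21, 0, 0, 0, -18, 0, 0.057, 0.28, 0, 0, 0, -26, 0, 0.0714, 0.3518, 0, 0, 0, -26, 0, 0.0714, 0.3518, 0, 0, 0, -26, 0, 0.0714, 0.3518, 0, 0, 0, -26, 0, 0.0714, 0.3518, 0, 0, 0, -26, 0, 0.0714, 0.3518, 0, 0, 0, -26, 0]}}

```text
time_s: 7.08
position: [0.5064, -0.3851, 0.2991]
tcp_rot: [0.998, 0.068, 0.0, 0.0]
ft_force: [-0.2, -0.8, -0.0]
grip_width: 0.0426
gripper_force: 0.0
```

```bash
python3 - <<'E'
from h import *
s=get_state();w=camera('wrist');T=wristT(w,s);np.savez('pics/w4.npz',T=T,f=w['frame'],k=[w['fx'],w['fy'],w['cx'],w['cy']])
print(s['position'],R.from_quat(s['tcp_rot']).as_matrix().round(3).tolist(),s['joint_positions'].round(2))
print(proj(w,(.5055,-.3865,.164),T))
save(w['frame'],'w4.png',k=1.42)
E
```

```text
[ 0.50640943 -0.38506854  0.29909297] [[0.991, 0.136, 0.0], [0.136, -0.991, -0.0], [0.0, 0.0, -1.0]] [-0.34  0.14  0.18 -0.   -1.61  2.04]
[np.float64(283.20704062249126), np.float64(227.45473489794765)]
```

View pics/w4.png

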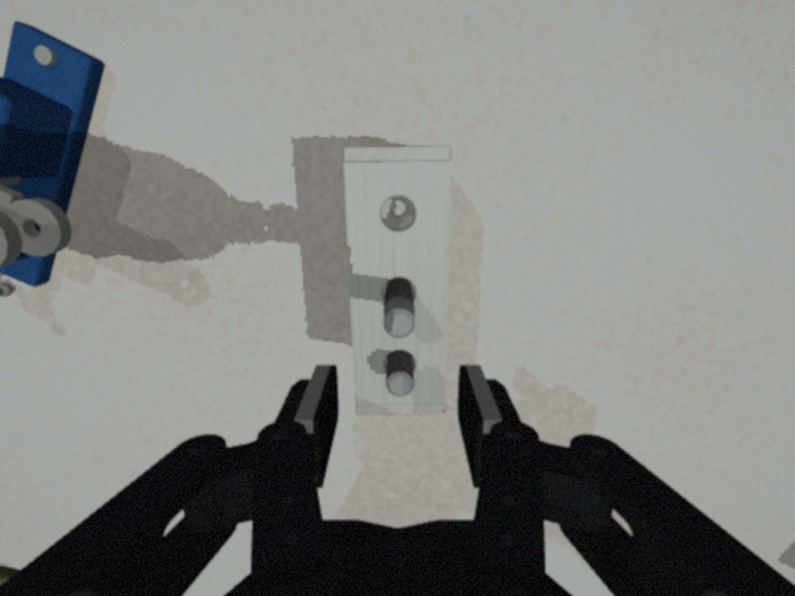

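The punch head is at (400,321), the empty place at (398,213) and the short punch behind at (400,384). The fingers close across the rack, as intended.

```bash
python3 - <<'E'
from h import *
d=np.load('pics/w4.npz');c=dict(zip(['fx','fy','cx','cy'],d['k']));T=d['T']
q=lambda u,v,z:at_z(c,u/1.42,v/1.42,z,T)[:2]
h=q(400,321,.164);s=q(400,384,.138);e=q(398,213,.11);print(h,s,e,np.linalg.norm(h-s),np.linalg.norm(h-e))
m=(h+e+s)/3;print('mid',m)
s=get_state();Rm=R.from_quat(s['tcp_rot']).as_matrix();print('tool shift',Rm.T@(np.append((m+h)/2,.196)-s['position']))
E
```

```text
[ 0.50639307 -0.38529881] [ 0.45798262 -0.39217608] [ 0.552359   -0.37803822] 0.048896505862121006 0.04653582118638835
mid [ 0.50557823 -0.38517104]
tool shift [-3.93685062e-04  6.56714471e-05  1.03234456e-01]
```

>>> {"name": "jog_arm", "arguments": {"steps": [0, 0, 0.05, 0, 0, 0, 0, 0, 0, 0.085, 0, 0, 0, 0, 0, 0, 0.103, 0, 0, 0, 0, 0, 0, 0.103, 0, 0, 0, 0, 0, 0, 0.103, 0, 0, 0, -0.8, 0, 0, 0.103, 0, 0, 0, -0.8, 0, 0, 0.103, 0, 0, 0, -0.8, 0, 0, 0.103, 0, 0, 0, -0.8, 0, 0, 0.103, 0, 0, 0, -0.8], "force": 90}}

```text
time_s: 8.25
position: [0.5063, -0.3867, 0.1983]
tcp_rot: [0.998, 0.067, 0.001, 0.001]
ft_force: [0.1, 1.6, 5.9]
grip_width: 0.0141
gripper_force: 87.5
```

Punch is gripped. I lift it straight out and carry it over the hole.

>>> {"name": "jog_arm", "arguments": {"steps": [0, 0, -0.02, 0, 0, 0, -0.8, 0, 0, -0.06, 0, 0, 0, -0.8, 0, 0, -0.11, 0, 0, 0, -0.8, 0, 0, -0.15, 0, 0, 0, -0.8, 0, 0, -0.16, 0, 0, 0, -0.8, 0.008, -0.03, -0.16, 0, 0, 0, -0.8, 0.021, -0.08, -0.16, 0, 0, 0, -0.8, 0.036, -0.135, -0.16, 0, 0, 0, -0.8, 0.05, -0.19, -0.16, 0, 0, 0, -0.8, 0.065, -0.245, -0.16, 0, 0, 0, -0.8, 0.078, -0.295, -0.16, 0, 0, 0, -0.8, 0.088, -0.33, -0.16, 0, 0, 0, -0.8, 0.0918, -0.3476, -0.16, 0, 0, 0, -0.8, 0.0918, -0.3476, -0.16, 0, 0, 0, -0.8, 0.0918, -0.3476, -0.16, 0, 0, 0, -0.8]}}

```text
time_s: 10.12
position: [0.55, -0.0303, 0.3558]
tcp_rot: [0.998, 0.067, -0.0, 0.0]
ft_force: [0.4, -0.0, -1.1]
grip_width: 0.0138
gripper_force: 88.1
```

```bash
python3 - <<'E'
from h import *
s=get_state();w=camera('wrist');T=wristT(w,s);a=camera('scene');b=camera('side')
np.savez('pics/v5.npz',T=T,w=w['frame'],a=a['frame'],b=b['frame'])
print(s['position'],R.from_quat(s['tcp_rot']).as_matrix().round(4).tolist(),s['grip_width'])
P=(.55,-.03,.13)
out=[]
for c,TT in((a,None),(b,None),(w,T)):
    u,v=proj(c,P,TT);n=proj(c,(.55,-.03,.17),TT);x0,y0=int(u)-33,int(v)-55;print((u,v),n,(x0,y0))
    out.append(cv2.resize(c['frame'][y0:y0+75,x0:x0+66],None,fx=4,fy=4,interpolation=cv2.INTER_CUBIC))
cv2.imwrite('pics/v5.png',cv2.convertScaleAbs(np.hstack(out)[:,:,::-1],alpha=1.3))
E
```

```text
[ 0.54997836 -0.03033177  0.35576191] [[0.9911, 0.1333, -0.0005], [0.1333, -0.9911, -0.0003], [-0.0006, 0.0003, -1.0]] 0.013786117983319676
(np.float64(261.68664351790716), np.float64(191.70019841760444)) [np.float64(261.3013952948309), np.float64(180.6850458717361)] (228, 136)
(np.float64(308.1313396133897), np.float64(200.8697515195061)) [np.float64(308.6120406424707), np.float64(183.73762868925084)] (275, 145)
(np.float64(280.5668896482502), np.float64(193.42921487058834)) [np.float64(280.67340307199026), np.float64(205.11716814493522)] (247, 138)
```

View pics/v5.png

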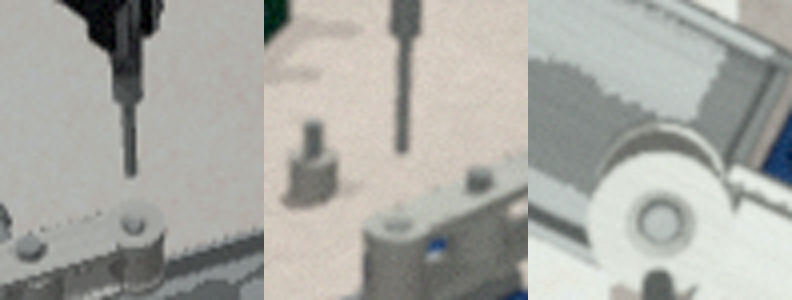

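The punch nose is visible above the hole: scene panel (130,176) over (133,222), side panel (138,152) over (133,222), wrist rim top at about (658,268) with the pin at (660,222). There seems to be a 1–3 mm offset toward -x, so I check it numerically from the wrist pixels.

```bash
python3 - <<'E'
from h import *
d=np.load('pics/v5.npz');T=d['T'];w=camera('wrist')
g=cv2.cvtColor(d['w'],cv2.COLOR_RGB2GRAY)
print(g[185:222,268:293])
tr=T; n=np.array([.55,-.0303,.1715])
for a in (0,90,180,270): print(a,proj(w,n+.0035*np.array([np.cos(np.radians(a)),np.sin(np.radians(a)),0]),T))
for a in (0,90,180,270): print('pin',a,proj(w,np.array([.55,-.03,.13])+.005*np.array([np.cos(np.radians(a)),np.sin(np.radians(a)),0]),T))
E
```

```text
[[172 171 173 172 173 171 170 170 166 164 161 157 158 162 164 171 172 175
  174 175 175 173 176 174 178]
 [171 171 170 172 172 171 167 163 152 147 148 140 141 138 148 154 160 170
  173 176 174 174 173 173 173]
 [171 173 172 172 171 165 158 149 140 134 127 122 120 124 130 135 142 156
  166 173 176 177 175 175 173]
 [172 175 173 172 169 160 149 143 130 111 101  99 100  99 111 119 127 138
  153 167 174 174 175 174 174]
 [171 171 173 174 163 151 144 129 113  97 102 112 114 111 104 103 113 130
  140 152 169 173 175 174 176]
 [172 171 173 168 159 145 139 110  99 114 131 136 139 135 128 109  95 120
  131 140 163 168 173 173 174]
 [172 170 171 163 153 148 128 106 114 135 142 148 149 145 143 125 107 113
  127 136 152 168 173 172 174]
 [173 172 170 160 148 147 122 109 130 143 151 150 149 149 146 139 115 112
  127 134 148 164 171 173 172]
 [173 173 172 161 152 149 118 113 139 148 148 151 147 146 147 140 125 112
  126 136 144 164 173 172 174]
 [172 175 171 162 154 150 124 114 135 147 149 148 145 148 145 143 124 114
  130 138 146 166 175 175 174]
 [172 171 169 162 153 151 129 116 131 145 146 146 
[... 2640 characters left out ...]
  58  40
   43  43  37  32  30  32  27]
 [178 177 178 179 179 177 162 121  80  77  71  74  72  72  74  73  56  45
   47  43  44  32  27  27  26]]
0 [np.float64(281.5810048214936), np.float64(201.75173467037686)]
90 [np.float64(276.9553701331765), np.float64(205.14117811494918)]
180 [np.float64(280.47697799794764), np.float64(209.54856770798267)]
270 [np.float64(285.09386728630716), np.float64(206.18950860474143)]
pin 0 [np.float64(281.2544694792378), np.float64(188.4965966068579)]
pin 90 [np.float64(275.5028156755395), np.float64(192.76878053092457)]
pin 180 [np.float64(279.88606405945717), np.float64(198.31337898120827)]
pin 270 [np.float64(285.6242153542293), np.float64(194.0887691308719)]
```

Relative to the pin, the nose is off by about -2.5 mm in x and +1.1 mm in y (wrist, side and scene agree). I correct this and touch down gently.

>>> {"name": "jog_arm", "arguments": {"steps": [0.002, 0.0014, 0, 0, 0, 0, -0.8, 0.002, 0.0014, 0.015, 0, 0, 0, -0.8, 0.002, 0.0014, 0.03, 0, 0, 0, -0.8, 0.002, 0.0014, 0.038, 0, 0, 0, -0.8, 0.002, 0.0014, 0.042, 0, 0, 0, -0.8, 0.002, 0.0014, 0.045, 0, 0, 0, -0.8, 0.002, 0.0014, 0.048, 0, 0, 0, -0.8, 0.002, 0.0014, 0.048, 0, 0, 0, -0.8, 0.002, 0.0014, 0.048, 0, 0, 0, -0.8], "force": 110}}

```text
time_s: 11.45
position: [0.5524, -0.0308, 0.3091]
tcp_rot: [0.998, 0.067, 0.001, 0.0]
ft_force: [-1.4, 0.7, 5.1]
grip_width: 0.0138
gripper_force: 107.3
```

```bash
python3 - <<'E'
from h import *
s=get_state();w=camera('wrist');T=wristT(w,s);a=camera('scene');b=camera('side')
print(s['position'],s['ft_force'],s['torque'])
out=[]
for c,TT in((a,None),(b,None),(w,T)):
    u,v=proj(c,(.55,-.03,.13),TT);x0,y0=int(u)-33,int(v)-45
    out.append(cv2.resize(c['frame'][y0:y0+75,x0:x0+66],None,fx=4,fy=4,interpolation=cv2.INTER_CUBIC))
cv2.imwrite('pics/v6.png',cv2.convertScaleAbs(np.hstack(out)[:,:,::-1],alpha=1.3))
E
```

```text
[ 0.55242376 -0.03082267  0.30912162] [-1.37215548  0.71161312  5.13082012] [ 0.14707573  0.45861227 -0.0249037 ]
```

Force is about 6 N with the nose 5 mm below the bar's face, so it is on the pin. I keep pushing.

>>> {"name": "jog_arm", "arguments": {"steps": [0, 0, 0.004, 0, 0, 0, -0.8, 0, 0, 0.009, 0, 0, 0, -0.8, 0, 0, 0.014, 0, 0, 0, -0.8, 0, 0, 0.019, 0, 0, 0, -0.8, 0, 0, 0.024, 0, 0, 0, -0.8]}}

```text
time_s: 12.22
position: [0.5529, -0.031, 0.2855]
tcp_rot: [0.998, 0.067, 0.002, 0.0]
ft_force: [0.3, 0.8, 7.1]
grip_width: 0.0135
gripper_force: 107.3
```

>>> {"name": "jog_arm", "arguments": {"steps": [0, 0, 0.005, 0, 0, 0, -0.8, 0, 0, 0.01, 0, 0, 0, -0.8, 0, 0, 0.015, 0, 0, 0, -0.8, 0, 0, 0.019, 0, 0, 0, -0.8, 0, 0, 0.023, 0, 0, 0, -0.8, 0, 0, 0.023, 0, 0, 0, -0.8, 0, 0, 0.023, 0, 0, 0, -0.8]}}

```text
time_s: 13.1
position: [0.5523, -0.0307, 0.2607]
tcp_rot: [0.998, 0.067, -0.0, 0.0]
ft_force: [0.1, 0.3, -1.8]
grip_width: 0.0137
gripper_force: 107.1
```

```bash
python3 - <<'E'
from h import *
s=get_state();print(s['position'],s['ft_force'],s['torque'])
E
```

```text
[ 0.55225251 -0.03069248  0.2606821 ] [ 0.06310292  0.26150611 -1.77398895] [-0.04005231 -0.00576565  0.08373366]
```

The force dropped to zero, so the pin has fallen. I raise the punch clear and check both the tray and the punch's seat in the grip.

>>> {"name": "jog_arm", "arguments": {"steps": [0, 0, -0.01, 0, 0, 0, -0.8, 0, 0, -0.025, 0, 0, 0, -0.8, 0, 0, -0.04, 0, 0, 0, -0.8, 0, 0, -0.055, 0, 0, 0, -0.8, 0, 0, -0.075, 0, 0, 0, -0.8, 0, 0, -0.097, 0, 0, 0, -0.8, 0, 0, -0.097, 0, 0, 0, -0.8, 0, 0, -0.097, 0, 0, 0, -0.8]}}

```text
time_s: 14.1
position: [0.5522, -0.0305, 0.3571]
tcp_rot: [0.998, 0.067, -0.001, -0.0]
ft_force: [-0.8, 0.1, -1.2]
grip_width: 0.0135
gripper_force: 107.1
```

```bash
python3 - <<'E'
from h import *
s=get_state();w=camera('wrist');a=camera('scene');b=camera('side')
print(s['position'],s['ft_force'])
g=cv2.cvtColor(w['frame'],cv2.COLOR_RGB2GRAY);print(g[200:214,272:287])
k=lambda f,x,y,wd,h,W,H:cv2.resize(f[y:y+h,x:x+wd],(W,H),interpolation=cv2.INTER_CUBIC)
f=np.vstack([np.hstack([k(a['frame'],195,150,140,105,400,300),k(b['frame'],250,170,140,105,400,300)]),np.hstack([k(w['frame'],200,100,160,120,400,300),k(w['frame'],80,60,320,240,400,300)])])
cv2.imwrite('pics/v7.png',cv2.convertScaleAbs(f[:,:,::-1],alpha=1.4))
E
```

```text
[ 0.55216287 -0.03052226  0.35705497] [-0.78792635  0.14974034 -1.23022166]
[[164 158 155 151 145 132 122 119 115 119 128 139 139 143 147]
 [169 163 159 156 154 150 147 140 138 139 140 141 141 148 159]
 [172 169 163 156 152 153 151 150 146 144 144 145 152 162 169]
 [170 169 169 164 160 158 155 150 150 147 150 157 163 169 174]
 [171 171 170 169 165 162 150 145 150 155 165 168 172 173 174]
 [174 172 170 170 158 142 123 118 124 141 161 172 172 172 174]
 [173 173 172 163 135  99  85  80  83 101 139 167 174 172 173]
 [174 175 172 150 108  79  71  71  72  78 108 154 173 175 175]
 [174 175 173 138  90  77  75  72  75  75  87 141 166 173 173]
 [174 174 171 134  85  73  74  74  72  74  86 133 162 170 171]
 [172 172 168 130  82  72  74  72  73  73  81 133 164 172 171]
 [162 164 166 130  83  75  72  74  73  76  82 127 160 168 160]
 [141 146 149 117  80  74  73  73  77  71  79 112 140 145 134]
 [132 133 127  97  75  75  78  72  75  74  77  98 115 119 113]]
```

View pics/v7.png

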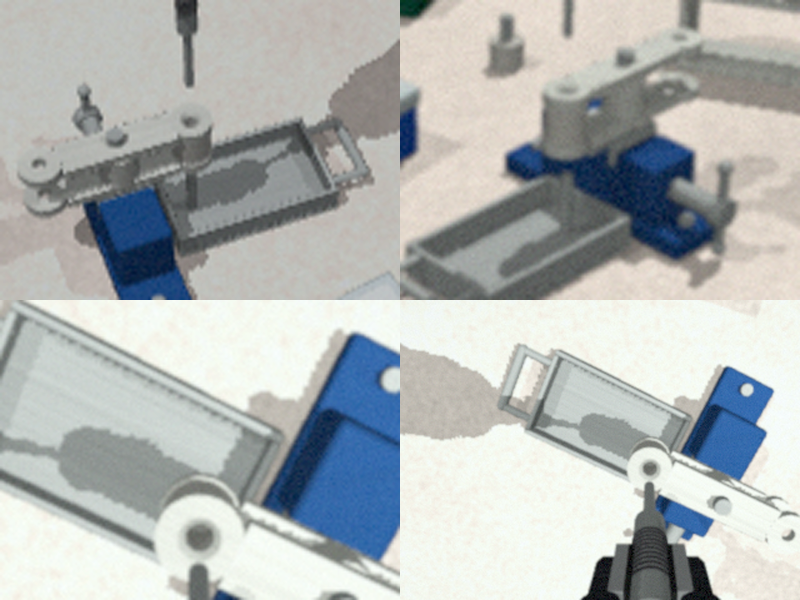

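The hole mouth is now open and the roller is in place. A vertical pin shape shows under it in the tray: scene panel (190,170–207), side panel (567,170–218). I verify its height in pixels.

```bash
python3 - <<'E'
from h import *
for n in('scene','side'):
    c=camera(n);g=cv2.cvtColor(c['frame'],cv2.COLOR_RGB2GRAY)
    for z in(.005,.024,.033,.057,.076,.08): print(n,z,np.round(proj(c,(.55,-.03,z)),1))
    u,v=np.array(proj(c,(.55,-.03,.03))).astype(int); print(v-18,u-9);print(g[v-18:v+18,u-9:u+10])
E
```

```text
scene 0.005 [262.8 222.3]
scene 0.024 [262.6 218. ]
scene 0.033 [262.5 215.9]
scene 0.057 [262.3 210.2]
scene 0.076 [262.2 205.6]
scene 0.08 [262.1 204.6]
198 253
[[131 129 122 119  80  73  78  79  75  74  74  70  66  65  60  75 134 134
  129]
 [117 115  83  69  66  62  78  77  78  74  73  67  67  62  59  73 128 128
  113]
 [ 71  73  72  69  65  60  68  76  74  72  71  62  64  61  60  66 108 100
   99]
 [ 73  72  72  59  58  58  61  73  72  69  69  66  67  60  62  65  91  69
   53]
 [ 74  75  56  52  55  56  68  76  74  73  70  69  63  61  59  62  68  60
   60]
 [ 75  75  65  55  61  58  76  76  73  73  69  67  64  62  61  66  63  59
   56]
 [ 76  76  68  59  59  60  77  73  71  71  69  66  66  64  66  75  58  58
   59]
 [ 76  75  75  69  60  58  71  76  72  75  73  68  61  75  82  73  65  66
   76]
 [ 76  75  81  74  70  64  84  80  77  74  80  78  77  92  89  64  88  92
  109]
 [ 81  96 106  99 100  80 110  89  93  85  97  92  92  79  68  85 109 109
  110]
 [107 130 131 124 122  79  86  87  95  95  84  70  69  72  87 109 110 109
  110]
 [124 120 122  93  73  75  82  77  77  75  72 
[... 4353 characters left out ...]
  98  87  77  77  72  67  62  61  63  63  64
   61]
 [114 119 117 111 113  98  94  81  80  75  74  66  66  67  68  69  72  70
   74]
 [118 114 117 104  95  84  76  74  73  78  77  70  74  76  71  73  79  83
   89]
 [117 109  98  93  79  74  76  73  76  75  73  77  76  77  77  78  95 102
  110]
 [ 98  93  83  76  78  74  72  74  75  71  78  76  78  79  82  95 108 110
   94]
 [ 76  79  75  76  71  70  76  74  79  76  78  75  84  93 100 101 101  87
   77]
 [ 71  78  75  75  77  74  74  75  73  80  82  89  98 101 104  92  76  67
   64]
 [ 74  73  72  73  73  72  76  79  84  90 102 104 100  95  80  69  70  65
   64]
 [ 78  78  72  74  72  80  81  98 103 100 100  97  82  77  67  62  66  67
   68]]
```

The pin stands upright on the tray floor: its base matches z = 5 mm in the scene view and its top matches z = 57 mm in the side view. The grip on the punch is unchanged. Next I carry it back to its own place and start the tip through the plates.

>>> {"name": "jog_arm", "arguments": {"steps": [-0.008, 0.03, 0, 0, 0, 0, -0.8, -0.021, 0.08, 0, 0, 0, 0, -0.8, -0.036, 0.135, 0, 0, 0, 0, -0.8, -0.05, 0.19, 0, 0, 0, 0, -0.8, -0.065, 0.245, 0, 0, 0, 0, -0.8, -0.078, 0.295, 0, 0, 0, 0, -0.8, -0.088, 0.33, 0, 0, 0, 0, -0.8, -0.092, 0.3469, 0, 0, 0, 0, -0.8, -0.092, 0.3469, 0, 0, 0, 0, -0.8, -0.092, 0.3469, 0.02, 0, 0, 0, -0.8, -0.092, 0.3469, 0.045, 0, 0, 0, -0.8, -0.092, 0.3469, 0.06, 0, 0, 0, -0.8, -0.092, 0.3469, 0.075, 0, 0, 0, -0.8, -0.092, 0.3469, 0.085, 0, 0, 0, -0.8, -0.092, 0.3469, 0.095, 0, 0, 0, -0.8, -0.092, 0.3469, 0.103, 0, 0, 0, -0.8, -0.092, 0.3469, 0.103, 0, 0, 0, -0.8]}}

```text
time_s: 16.48
position: [0.5074, -0.3867, 0.2541]
tcp_rot: [0.998, 0.067, -0.001, -0.0]
ft_force: [-0.4, -0.5, -1.2]
grip_width: 0.0134
gripper_force: 107.4
```

The tip is through the lower plate with no contact force. I lower it the rest of the way, release, and lift off.

>>> {"name": "jog_arm", "arguments": {"steps": [0, 0, 0.012, 0, 0, 0, -0.8, 0, 0, 0.026, 0, 0, 0, -0.8, 0, 0, 0.04, 0, 0, 0, -0.8, 0, 0, 0.049, 0, 0, 0, -0.8, 0, 0, 0.053, 0, 0, 0, -0.8, 0, 0, 0.055, 0, 0, 0, -0.8, 0, 0, 0.055, 0, 0, 0, -0.8]}}

```text
time_s: 17.35
position: [0.5076, -0.3869, 0.2002]
tcp_rot: [0.998, 0.067, 0.0, 0.0]
ft_force: [-0.2, -0.6, -0.4]
grip_width: 0.0135
gripper_force: 107.1
```

>>> {"name": "jog_arm", "arguments": {"steps": [0, 0, 0.0015, 0, 0, 0, -0.8, 0, 0, 0.002, 0, 0, 0, -0.8, 0, 0, 0.002, 0, 0, 0, -0.5, 0, 0, 0.002, 0, 0, 0, -0.2, 0, 0, 0.002, 0, 0, 0, 0, 0, 0, 0.002, 0, 0, 0, 0, 0, 0, -0.01, 0, 0, 0, 0, 0, 0, -0.04, 0, 0, 0, 0, 0, 0, -0.08, 0, 0, 0, 0, 0, 0, -0.12, 0, 0, 0, 0, 0, 0, -0.12, 0, 0, 0, 0]}}

```text
time_s: 18.73
position: [0.508, -0.3875, 0.3257]
tcp_rot: [0.998, 0.067, 0.003, 0.002]
ft_force: [-0.3, 0.8, -0.6]
grip_width: 0.0425
gripper_force: 0.0
```

```bash
python3 - <<'E'
from h import *
s=get_state();w=camera('wrist');T=wristT(w,s);a=camera('scene');b=camera('side')
print(s['position'],s['ft_force'],s['time_s'])
A=np.load('pics/scene0.npy').astype(int);B=np.load('pics/side0.npy').astype(int)
print('side rack diff',np.abs(b['frame'].astype(int)-B)[130:205,345:425].max(2).__gt__(40).sum())
# side: long head predicted at seated height
print(proj(b,(.5057,-.386,.164)),proj(a,(.5057,-.386,.164)))
g0=cv2.cvtColor(B.astype(np.uint8),cv2.COLOR_RGB2GRAY);g1=cv2.cvtColor(b['frame'],cv2.COLOR_RGB2GRAY)
print(g0[132:144,378:394]);print(g1[132:144,378:394])
for n,f,F in(('scene',a,A),('side',b,B)):
    d=(np.abs(f['frame'].astype(int)-F).max(2)>45).astype(np.uint8)
    k,l,st,ce=cv2.connectedComponentsWithStats(d)
    print(n,[(st[i].tolist()) for i in range(1,k) if st[i,4]>25])
E
```

```text
[ 0.50795821 -0.38751309  0.32574996] [-0.28302536  0.83145939 -0.58299678] 18.725
side rack diff 56
[np.float64(384.95926667319884), np.float64(136.58302244350898)] [np.float64(109.70689730303758), np.float64(254.31117104108665)]
[[103 106 103 104 105 106 106 108 107 105 107 109 115 117 108 107]
 [107 104 110 109 111 112 120 135 135 134 130 131 126 119 119 121]
 [136 135 136 135 136 133 143 152 154 151 151 145 127 119 133 142]
 [150 157 151 152 151 151 142 139 138 139 146 146 137 138 145 155]
 [150 157 156 153 143 132 130 124 120 125 137 154 151 151 156 158]
 [148 159 153 142 122 115 111 111 113 123 141 152 159 158 156 156]
 [155 157 156 137 105  94  94  96  94 104 133 153 158 160 159 156]
 [158 161 154 131  96  79  80  82  76  96 126 153 162 161 156 158]
 [158 160 155 131  90  76  77  76  79  99 130 153 159 161 156 158]
 [155 161 149 132  91  75  80  78  79 101 134 154 155 160 159 158]
 [161 156 152 127  87  72  80  78  76 106 139 154 161 156 159 158]
 [154 156 152 118  79  75  77  75  80 112 143 157 161 160 156 161]]
[[ 97  97  98  99  98 102 102 102 108 104 106 106 117 109 103 10
[... 459 characters left out ...]
156 157 155]
 [151 156 150 122  84  73  74  74  78 102 135 154 153 156 152 151]
 [155 156 144 116  81  71  76  75  78 108 140 148 155 152 155 155]
 [153 151 140 114  78  70  76  78  83 112 144 156 153 154 154 153]
 [151 157 137 106  75  75  76  75  79 119 146 155 153 153 155 153]]
scene [[0, 0, 143, 89, 4042], [202, 0, 179, 238, 14243], [177, 19, 43, 64, 1228], [0, 55, 125, 188, 10917], [124, 92, 8, 6, 27], [166, 222, 68, 54, 1316]]
side [[217, 0, 161, 157, 8777], [412, 0, 91, 38, 2217], [377, 25, 34, 81, 1595], [520, 113, 40, 197, 5495], [337, 180, 10, 7, 31], [301, 195, 25, 10, 110], [342, 207, 24, 30, 325], [297, 231, 34, 20, 154], [231, 235, 317, 185, 14702], [126, 274, 321, 146, 13767]]
```

```bash
python3 -c "
from rig import job_done;print(job_done())"
```

```text
the job is handed in; nothing more can be done
None
```

The job was handed in at about 19 s: the pin was pushed out and is standing in the tray, the punch is back upright in its own rack place, the freed roller is still between the rotor bars, and I didn't touch the other things.

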